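Knock a potted relay out of its nest

TASK

The relay module is stuck down flush in one of the two aluminium potting nests. Lift that nest's black handle to its stop so that the knockout rod pushes the relay up out of the pocket, let go of the handle, then take the relay and set it down upright inside the low black tray.

Things in the scene. Friction and masses are not known exactly. Their poses are not given: they have to be found in the camera images.
- relay: Relay module: cream block 35 (x) x 28 (y) x 22 mm with a 28 x 24 x 4 mm amber cap, 26 mm high in all, 25 to 45 g. Origin at the centre of its underside, z up. It starts in the loaded nest's pocket, long side along the nest's x, its top flush with the deck; only the knockout rod can raise it. A dark relay of like size on the bench is not meant.
- potting_nest: The loaded nest, fixed: aluminium block 80 x 80 mm on standoffs over a 150 x 90 mm base plate. Origin on the worktop under the pocket's centre, z up; the deck (block top) is 70 mm above it. Pocket 38 (x) x 31 (y) mm, 26 mm deep, with a hole in its floor for the 16 mm rod. The lift handle stands on its -x side. A twin nest nearby has an empty pocket and is not needed.
- rod_handle (a point): Centre of the loaded nest's lift handle, with the nest's axes: black blade 40 (x) x 12 (y) x 24 (z) mm on a post, 80 mm from the pocket centre, 78 mm above the worktop when down. It slides straight up 20 mm to a stop against about 8 N, stays by friction where it is let go, and raises the relay about 19 mm proud of the deck.
- tray: Low black open tray, 110 (x) x 130 (y) x 14 mm high, fixed to the bench; walls and floor 4 mm thick. Origin at the centre of its underside, on the worktop, z up.

How it is judged:
On the way:
1. the knockout rod is lifted at least 15 mm and the relay stands at least 13 mm up in its nest, still upright over the pocket (z of rod_handle in the frame of potting_nest above 0.093 m and z of relay in the frame of potting_nest above 0.057 m and horizontal distance between relay and potting_nest below 0.012 m and angle between relay's own z axis and vertical below 0.3 rad), for 0.2 s.
At the end, for the whole second after the job is handed in: The relay stands upright (within 10 degrees) and at rest on the floor of the black tray (its underside within 8 mm of the worktop, its centre within 45 mm of the tray's centre along the tray's x and 55 mm along its y), released. The handle may be left at any height (x of relay in the frame of tray between -0.045 and 0.045 m and y of relay in the frame of tray between -0.055 and 0.055 m and z of relay in the frame of tray below 0.008 m and angle between relay's own z axis and vertical below 0.17 rad and linear speed of relay below 0.02 m/s); the robot touches nothing.
It also fails if it takes over 48 s, if anything falls off the work surface, if the arm or the gripper's body presses on something with over 40 N, if the wrist force passes 120 N, or if a joint passes its speed limit or range.

ROBOT

A 6-joint arm with a two-finger parallel gripper is mounted at the origin on a cart in front of the work surface, level with it; the furniture and walls round the work are solid. World frame = base frame: x ahead of the robot, y to its left, z up, the work surface at z = 0. Lengths are in m, angles in rad, forces in N, time in s.
With the tool pointing down it reaches from about 0.375 to 0.975 m from the base axis. Payload 3.8 kg.
Tool frame: the origin (TCP) lies at the very end of the fingers, on their centre line; the grasp point (between the pads) lies 19 mm behind it; z points along the fingers, y is the direction in which the jaws open and shut (so a half turn about z gives the same grasp; the last joint's range is limited). The gripper opens to 85 mm and grips with 20 to 120 N. Pads are 22 mm wide; open, the fingers measure 114 mm over their backs; the gripper's body (76 mm by 85 mm) begins 54 mm behind the grasp point. The pads swing forward as they close: fully open they stand 13 mm farther back than shut.
Start: joints at [1.197, 0.264, 1.604, -0, 1.274, -0.037], TCP at [0.223, 0.637, 0.231] pointing down, gripper open.
Joint ranges: [-2.63, 2.63], [-0.94, 2.18], [0.31, 2.57], [-1.31, 4.45], [0, 2.66], [-2.55, 2.55]. Speed limits (rad/s): [2.57, 2.57, 3.14, 3.14, 3.14, 3.14].

INTERFACE

Orientations are given as a rotation vector (axis times angle).
In Python, from workcell import read_state, read_camera, camera_info, finish_job gives the robot as it stands. The module is installed in compiled form; this text tells all that it offers.
- The arm moves only by the tool play_rows, never from a script. Its argument "motion" is a list of rows, each a list of 5 numbers: the shift along the tool's x, y, z in units of 1000 mm (1.0 is 1000 mm), then the turn about the tool's z in units of 2 pi rad (1.0 is 2 pi rad), then the finger opening in mm, from 0 to 85.4. A call has 1 to 5 rows; each row shifts and turns the commanded pose from where the row before left it, along the tool's axes as they then stand; what a row does not reach is not made up. A row lasts 1/8 s, in which the tool goes at most 62.5 mm and 10.7 degrees, less where a joint would pass 70% of its speed; a pose out of reach is approached as far as the arm can. A call with a number of a shift or a turn outside -1 to 1 is refused whole. A call with a gripper value outside its range is refused whole. The fingers move at their own pace and stop on an object; "squeeze" is the grip in N (left out, the last holds). Time passes only in rows, so rows that do not move let the fingers close. It gives the time, the measured TCP pose, the force and the opening at its end, in the units of the state.
- read_state(): the state, without advancing time (a new reading comes with each control period).
- read_camera(name): name is "scene" or "top"; returns the picture (480x640x3 uint8, red, green, blue); there is no depth.
- camera_info(name): a dict with "intrinsics" (3x3 intrinsics, pixels), "pose" (4x4, takes a point from camera to world coordinates). Camera axes: x right, y down, z forward; pixel columns grow to the right and rows downward; lengths in m; the calibration is good to about 2 mm. A picture is of the moment at which its call begins. camera_info takes no time and is no camera call.
- finish_job(): hands the job in, once; it reports no verdict.
The state is a dict: "time": time; "q": joint angles; "joint_vel": joint speeds; "joint_torque": joint torques, N m; "tool_pos": TCP position; "tcp_rot": TCP orientation; "wrist_force": force on the tool from outside, world axes, zero at the start; "torque": the same for the moment, N m; "width": opening from 0.0 (shut) to 1.0 (fully open).
Only numpy, scipy, OpenCV 4.12 (cv2) and the standard library are available. Lean on these libraries where they do the work, as an engineer would, in place of code of your own. Each camera call takes 0.05 s, during which the arm holds its last target. There are 200 camera calls.

## Working session

There is one attempt and no reset: what is moved stays moved. The work goes in short steps, Python scripts to look and compute and a tool call to move; the robot and the scene stay as the last step left them, time stands still between calls to the robot, and variables do not carry over. Pictures are saved under pics/ and viewed, about 8 in all and at most 12, crops included, and the job is handed in when it is done.

Besides the shell and the picture viewer there is one more tool, called after "Emit:" by a JSON object that holds its "api" and its "payload". play_rows: Moves the arm, as the interface text tells. Shifts and turns lie within -1 to 1; 1 stands for 1000 mm of shift or 2 pi rad of turn. Its arguments: {"type":"object","properties":{"motion":{"type":"array","items":{"type":"array","items":{"type":"number"}}},"squeeze":{"type":"number"}},"required":["motion"]}

```bash
mkdir -p pics; python3 - <<'E'
from workcell import *
import cv2
for n in("scene","top"):
    im=read_camera(n); cv2.imwrite(f"pics/{n}0.png",im[:,:,::-1])
    i=camera_info(n); print(n,i["intrinsics"],i["pose"])
print(read_state())
E
```

```text
scene [[476.52838437   0.         320.43305371]
 [  0.         476.52838437 235.74861758]
 [  0.           0.           1.        ]] [[-0.67819689 -0.45883237  0.57403993  0.02357105]
 [-0.73476532  0.43718973 -0.5186377   0.5767299 ]
 [-0.0129966  -0.77352311 -0.63363482  0.6149278 ]
 [ 0.          0.          0.          1.        ]]
top [[543.08808679   0.         311.68600494]
 [  0.         543.08808679 241.01120191]
 [  0.           0.           1.        ]] [[-0.01123064 -0.97912668  0.20294043  0.28208834]
 [-0.99993176  0.01034384 -0.00542988  0.15752002]
 [ 0.00321736 -0.20298757 -0.97917603  1.19177564]
 [ 0.          0.          0.          1.        ]]
{'time': 0.1, 'q': array([ 1.19713364e+00,  2.64680398e-01,  1.60524483e+00,  1.91724455e-05,
        1.27369730e+00, -3.68855611e-02]), 'joint_vel': array([ 4.29645979e-04,  8.02423165e-05, -2.29735782e-03, -2.59916999e-04,
       -3.96856754e-05, -1.02179355e-03]), 'joint_torque': array([ 1.25963274e-03, -5.16706038e+01, -3.68588519e+01,  1.21191010e-04,
        6.14220189e-03, -7.50003665e-06]), 'tool_pos': array([0.22279659, 0.63646996, 0.23008079]), 'tcp_rot': array([-0.52644795, -3.09672972,  0.00311528]), 'wrist_force': array([-0.71915754, -0.04048725,  0.64793292]), 'torque': array([ 0.02449779, -0.04051866, -0.05144635]), 'width': 1.0017220822808883}
```

View pics/top0.png

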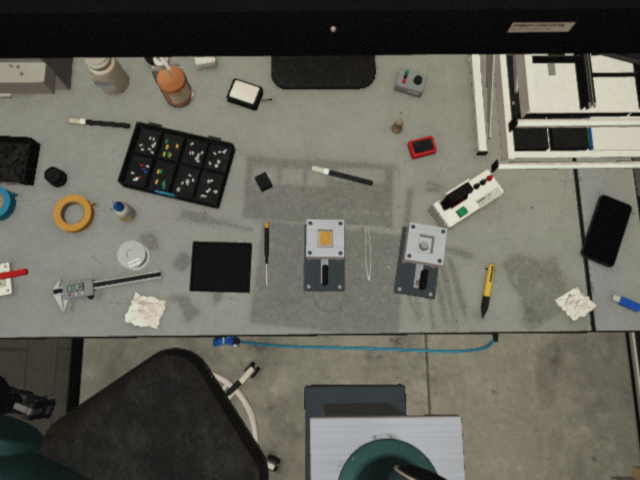

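View pics/scene0.png

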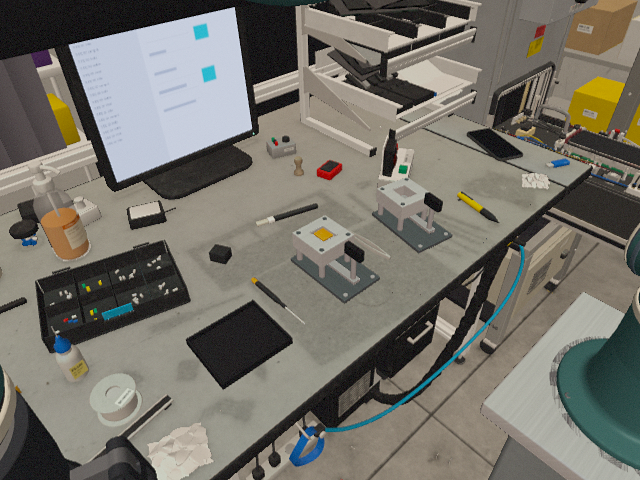

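The top view shows the loaded nest with its amber cap at (326,240) and black handle at about (325,272). The tray is at (221,267), and the empty twin is at (422,245). The scene view agrees: amber cap at (322,234), handle at (355,252), tray at (240,343).

```bash
cat > h.py <<'E'
from workcell import *
import cv2, numpy as np
def ray(n,p):
    i=camera_info(n); T=i["pose"]; d=T[:3,:3]@np.linalg.inv(i["intrinsics"])@np.array([p[0],p[1],1.]); return T[:3,3],d
def cast(n,p,z):
    o,d=ray(n,p); return (o+d*(z-o[2])/d[2])[:2]
def proj(n,P):
    i=camera_info(n);T=i["pose"]; c=i["intrinsics"]@(T[:3,:3].T@(np.array(P)-T[:3,3])); return c[:2]/c[2]
def blob(n,mask,box,z):
    m=np.zeros(mask.shape,np.uint8); x0,y0,x1,y1=box; m[y0:y1,x0:x1]=mask[y0:y1,x0:x1]
    c=max(cv2.findContours(m,0,2)[0],key=cv2.contourArea)
    pw=np.array([cast(n,q[0],z) for q in c],np.float32)
    (cx,cy),s,a=cv2.minAreaRect(pw)
    return c,(round(cx,4),round(cy,4)),np.round(s,4),round(a,1),cv2.contourArea(c)
E
python3 - <<'E'
from h import *
im=cv2.imread("pics/top0.png"); hsv=cv2.cvtColor(im,cv2.COLOR_BGR2HSV)
v=hsv[:,:,2];s=hsv[:,:,1];h=hsv[:,:,0]
amber=((s>90)&(h>8)&(h<30)&(v>100)).astype(np.uint8)*255
white=((v>150)).astype(np.uint8)*255
dark=((v<32)).astype(np.uint8)*255
print("amber",blob("top",amber,(300,215,350,260),.07)[1:])
print("deck",blob("top",white,(295,205,355,265),.07)[1:])
print("handle",blob("top",dark,(310,255,340,295),.09)[1:])
print("traytop",blob("top",dark,(180,230,258,300),.014)[1:])
cv2.imwrite("pics/c1.png",cv2.resize(im[205:300,180:360],None,fx=4.4,fy=4.4,interpolation=2))
E
```

```text
amber ((0.5219, 0.1231), array([0.0212, 0.0282]), 89.2, 128.0)
deck ((0.5222, 0.1239), array([0.0787, 0.0799]), 89.4, 1311.0)
handle ((0.4392, 0.125), array([0.0082, 0.0372]), 89.0, 71.0)
traytop ((0.4716, 0.3513), array([0.1274, 0.1062]), 87.8, 2673.5)
```

View pics/c1.png

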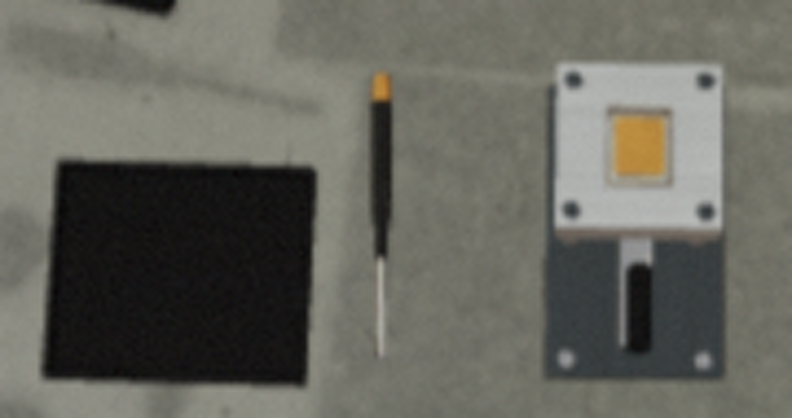

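```bash
cat >> h.py <<'E'
from scipy.spatial.transform import Rotation as Ro
def go(target,yaw_y=None):
    s=read_state(); R=Ro.from_rotvec(s["tcp_rot"]).as_matrix()
    print("t",round(s["time"],2),"pos",s["tool_pos"].round(4),"F",s["wrist_force"].round(1),"w",round(s["width"],3))
    print("tool axes x",R[:,0].round(4),"y",R[:,1].round(4),"z",R[:,2].round(4))
    ang=0
    if yaw_y is not None:
        d=R.T@np.array([-np.sin(yaw_y),np.cos(yaw_y),0]); ang=np.arctan2(-d[0],d[1])
        if ang>np.pi/2: ang-=np.pi
        if ang<-np.pi/2: ang+=np.pi
        print("turn deg",np.degrees(ang).round(2),"units",(ang/2/np.pi).round(4))
    d=R.T@(np.array(target)-s["tool_pos"])
    c,q=np.cos(ang),np.sin(ang)
    print("shift now",d.round(4),"after turn",np.array([c*d[0]+q*d[1],-q*d[0]+c*d[1],d[2]]).round(4))
E
python3 -c "
from h import *
go([.442,.1248,.16],np.radians(-.8))"
```

```text
t 0.1 pos [0.2228 0.6365 0.2301] F [-0.7 -0.   0.6] w 1.002
tool axes x [-9.438e-01  3.305e-01  1.000e-04] y [ 0.3305  0.9438 -0.002 ] z [-8.0e-04 -1.9e-03 -1.0e+00]
turn deg -18.5 units -0.0514
shift now [-0.376  -0.4103  0.0709] after turn [-0.2264 -0.5084  0.0709]
```

Emit:
{"api": "play_rows", "payload": {"motion": [[0,0,0,-0.0257,85],[0,0,0,-0.0257,85],[-0.0226,-0.0508,0,0,60],[-0.0226,-0.0508,0,0,60],[-0.0226,-0.0508,0,0,60]]}}

```text
time: 0.72
tool_pos: [0.2889, 0.482, 0.2305]
tcp_rot: [-0.02, -3.141, 0.002]
wrist_force: [0.7, -0.2, -0.3]
width: 0.699
```

Emit:
{"api": "play_rows", "payload": {"motion": [[-0.0226,-0.0508,0,0,50],[-0.0226,-0.0508,0,0,50],[-0.0226,-0.0508,0,0,50],[-0.0226,-0.0508,0,0,50],[-0.0226,-0.0508,0,0,50]]}}

```text
time: 1.35
tool_pos: [0.3983, 0.2264, 0.231]
tcp_rot: [-0.021, -3.141, 0.0]
wrist_force: [0.5, 0.7, 0.2]
width: 0.587
```

Emit:
{"api": "play_rows", "payload": {"motion": [[-0.0226,-0.0508,0.02,0,50],[-0.0226,-0.0508,0.02,0,50],[0,0,0.03,0,50],[0,0,0,0,50],[0,0,0,0,50]]}}

```text
time: 1.98
tool_pos: [0.4421, 0.1265, 0.1619]
tcp_rot: [0.021, 3.141, 0.0]
wrist_force: [-0.5, 0.4, -0.9]
width: 0.585
```

```bash
python3 -c "
from h import *
go([.442,.1248,.06],np.radians(-.8))
im=read_camera('scene')[:,:,::-1]; cv2.imwrite('pics/s1.png',cv2.resize(im[150:330,230:470],None,fx=3.3,fy=3.3))
im=read_camera('top')[:,:,::-1]; cv2.imwrite('pics/t1.png',im)
"
```

```text
t 1.98 pos [0.4421 0.1265 0.1619] F [-0.5  0.4 -0.9] w 0.585
tool axes x [-9.999e-01  1.310e-02 -3.000e-04] y [1.310e-02 9.999e-01 2.000e-04] z [ 3.e-04  2.e-04 -1.e+00]
turn deg 0.05 units 0.0001
shift now [ 1.000e-04 -1.700e-03  1.019e-01] after turn [ 1.000e-04 -1.700e-03  1.019e-01]
```

View pics/s1.png

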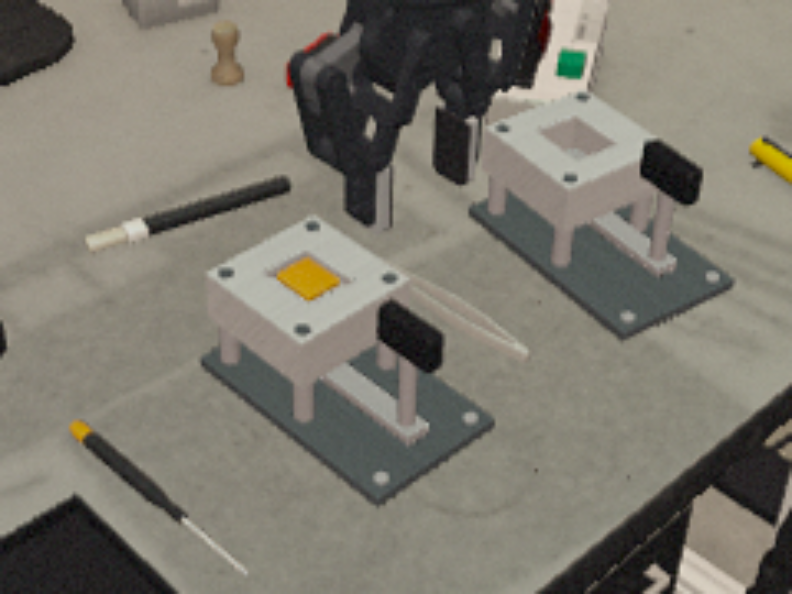

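The scene crop shows the open jaws above the handle line. The handle blade stands free at crop (410,335), with nothing beside it.

Emit:
{"api": "play_rows", "payload": {"motion": [[0,-0.0017,0.04,0,50],[0,0,0.04,0,45],[0,0,0.02,0,40],[0,0,0,0,40]]}}

```text
time: 2.58
tool_pos: [0.441, 0.1248, 0.0607]
tcp_rot: [-0.019, -3.139, 0.001]
wrist_force: [-0.3, 0.5, 0.1]
width: 0.466
```

```bash
python3 -c "
from h import *
go([.442,.1248,.06],np.radians(-.8))
im=read_camera('scene')[:,:,::-1]; cv2.imwrite('pics/s2.png',cv2.resize(im[170:310,260:420],None,fx=4,fy=4))
"
```

```text
t 2.58 pos [0.441  0.1248 0.0607] F [-0.3  0.5  0.1] w 0.466
tool axes x [-0.9999  0.0123  0.0023] y [ 1.230e-02  9.999e-01 -5.000e-04] z [-2.3e-03 -5.0e-04 -1.0e+00]
turn deg 0.1 units 0.0003
shift now [-0.001  -0.      0.0007] after turn [-0.001  -0.      0.0007]
```

View pics/s2.png

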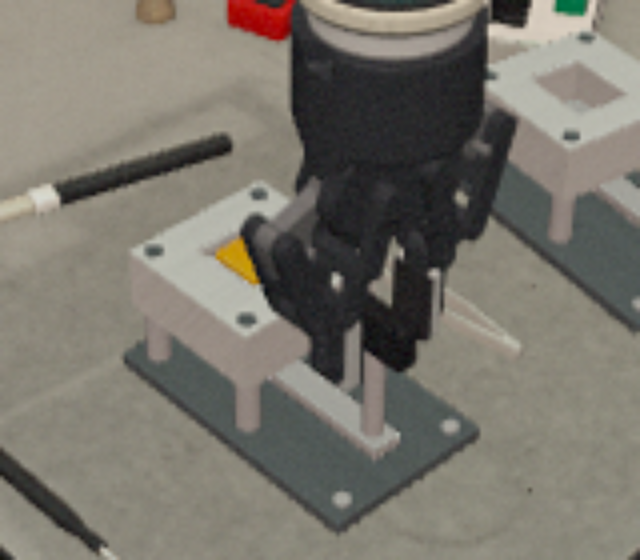

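The jaws straddle the black blade, at crop (390,330), and the post shows below it. Next I close on it.

Emit:
{"api": "play_rows", "payload": {"motion": [[0,0,0,0,20],[0,0,0,0,5],[0,0,0,0,5],[0,0,0,0,5],[0,0,0,0,5]], "squeeze": 60}}

```text
time: 3.25
tool_pos: [0.4435, 0.1254, 0.0632]
tcp_rot: [0.023, 3.138, 0.004]
wrist_force: [-0.6, 4.2, 6.2]
width: 0.127
```

Emit:
{"api": "play_rows", "payload": {"motion": [[0,0,-0.003,0,5],[0,0,-0.003,0,5],[0,0,-0.003,0,5],[0,0,-0.003,0,5]]}}

```text
time: 3.75
tool_pos: [0.4435, 0.1254, 0.0735]
tcp_rot: [0.024, 3.138, 0.004]
wrist_force: [5.0, 6.3, -7.5]
width: 0.132
```

Emit:
{"api": "play_rows", "payload": {"motion": [[0,0,-0.003,0,5],[0,0,-0.003,0,5],[0,0,-0.002,0,5],[0,0,0,0,5],[0,0,0,0,5]]}}

```text
time: 4.38
tool_pos: [0.4435, 0.1254, 0.0817]
tcp_rot: [0.023, 3.138, 0.004]
wrist_force: [4.5, 5.4, -5.9]
width: 0.128
```

Emit:
{"api": "play_rows", "payload": {"motion": [[0,0,-0.0015,0,5],[0,0,-0.001,0,5],[0,0,0,0,5],[0,0,0,0,5]]}}

```text
time: 4.88
tool_pos: [0.4435, 0.1254, 0.0833]
tcp_rot: [0.023, 3.138, 0.004]
wrist_force: [6.4, 6.9, -12.4]
width: 0.125
```

```bash
python3 -c "
from h import *
go([.442,.1248,.06])
im=read_camera('scene')[:,:,::-1]; cv2.imwrite('pics/s3.png',cv2.resize(im[170:310,260:420],None,fx=4,fy=4))
"
```

```text
t 4.88 pos [0.4435 0.1254 0.0833] F [  6.4   6.9 -12.4] w 0.125
tool axes x [-0.9999  0.015  -0.0039] y [0.015  0.9999 0.0025] z [ 0.0039  0.0024 -1.    ]
shift now [ 0.0016 -0.0006  0.0233] after turn [ 0.0016 -0.0006  0.0233]
```

View pics/s3.png

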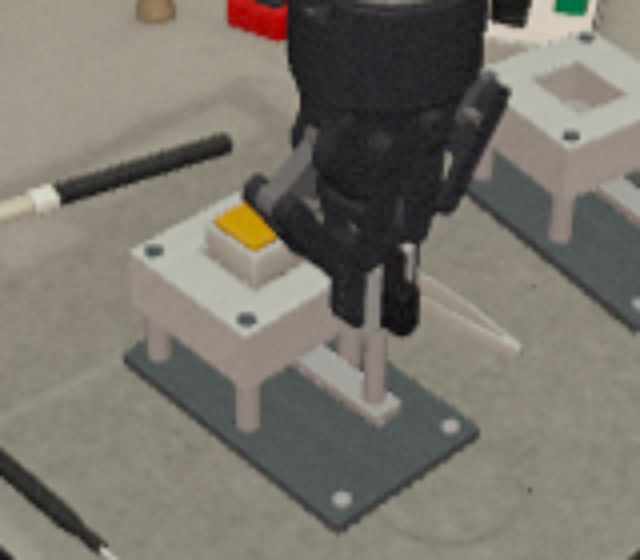

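The relay stands proud and upright at crop (248,245). The force step to 12 N suggests the handle is at its stop. Now I release it and go up.

Emit:
{"api": "play_rows", "payload": {"motion": [[0,0,0,0,30],[0,0,0,0,40],[0,0,0,0,40],[0,0,-0.02,0,40],[0,0,-0.04,0,45]]}}

```text
time: 5.55
tool_pos: [0.4401, 0.1237, 0.1427]
tcp_rot: [-0.022, -3.137, 0.002]
wrist_force: [1.1, 0.3, 0.2]
width: 0.527
```

Emit:
{"api": "play_rows", "payload": {"motion": [[0,0,-0.03,0,45],[-0.04,0,0,0,45],[-0.04,0,0,0,45],[0,0,0,0,45],[0,0,0,0,45]]}}

```text
time: 6.18
tool_pos: [0.5212, 0.123, 0.1734]
tcp_rot: [-0.022, -3.14, 0.0]
wrist_force: [0.7, 0.2, -0.1]
width: 0.526
```

```bash
python3 - <<'E'
from h import *
go([.522,.1238,.0725],np.radians(-.8))
im=read_camera('scene')[:,:,::-1]; cv2.imwrite('pics/s4.png',cv2.resize(im[130:310,240:440],None,fx=3.3,fy=3.3))
hsv=cv2.cvtColor(np.ascontiguousarray(im),cv2.COLOR_BGR2HSV);h,s,v=cv2.split(hsv)
amber=((s>110)&(h>8)&(h<30)&(v>100)).astype(np.uint8)*255
print(blob("scene",amber,(290,205,350,260),.089)[1:])
E
```

```text
t 6.17 pos [0.5212 0.123  0.1734] F [ 0.7  0.2 -0.1] w 0.526
tool axes x [-0.9999  0.014   0.0016] y [ 1.400e-02  9.999e-01 -3.000e-04] z [-1.6e-03 -3.0e-04 -1.0e+00]
turn deg -0.0 units -0.0
shift now [-0.0009  0.0009  0.1009] after turn [-0.0009  0.0009  0.1009]
((0.5184, 0.1242), array([0.0257, 0.0296]), 85.7, 125.5)
```

View pics/s4.png

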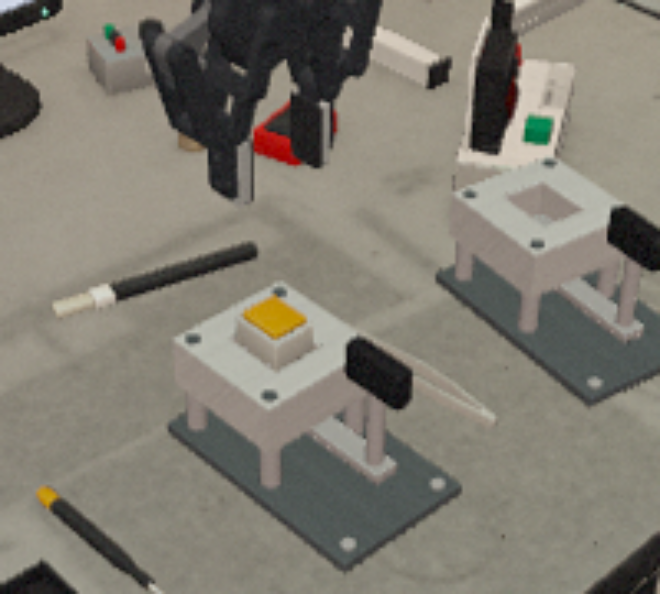

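The handle stayed up, and the relay stands upright at crop (275,330). The cap measures (0.518,0.124), within 4 mm of the nest centre. Next I descend over the relay.

Emit:
{"api": "play_rows", "payload": {"motion": [[0,0.001,0.04,0,45],[0,0,0.03,0,45],[0,0,0.02,0,45],[0,0,0.009,0,45],[0,0,0,0,45]]}}

```text
time: 6.85
tool_pos: [0.5211, 0.1242, 0.0745]
tcp_rot: [-0.021, -3.14, 0.0]
wrist_force: [-0.3, -1.6, 0.1]
width: 0.528
```

Emit:
{"api": "play_rows", "payload": {"motion": [[0,0,0,0,30],[0,0,0,0,20],[0,0,0,0,20],[0,0,0,0,20],[0,0,0,0,20]], "squeeze": 30}}

```text
time: 7.48
tool_pos: [0.523, 0.1244, 0.0756]
tcp_rot: [0.022, 3.14, 0.001]
wrist_force: [0.9, 0.3, 4.5]
width: 0.314
```

Emit:
{"api": "play_rows", "payload": {"motion": [[0,0,-0.006,0,20],[0,0,-0.01,0,20],[0,0,-0.02,0,20],[0,0,-0.04,0,20],[0,0,0,0,20]]}}

```text
time: 8.1
tool_pos: [0.5246, 0.1247, 0.1548]
tcp_rot: [0.022, 3.135, 0.002]
wrist_force: [0.5, 0.4, -1.0]
width: 0.315
```

```bash
python3 - <<'E'
from h import *
go([.4716,.3513,.12],np.radians(-.8))
im=read_camera('scene')[:,:,::-1]; cv2.imwrite('pics/s5.png',cv2.resize(im[130:310,240:440],None,fx=3.3,fy=3.3))
E
```

```text
t 8.1 pos [0.5246 0.1247 0.1548] F [ 0.5  0.4 -1. ] w 0.315
tool axes x [-0.9999  0.0138 -0.0067] y [0.0138 0.9999 0.0014] z [ 0.0067  0.0013 -1.    ]
turn deg 0.01 units 0.0
shift now [0.0563 0.2258 0.0347] after turn [0.0564 0.2258 0.0347]
```

View pics/s5.png

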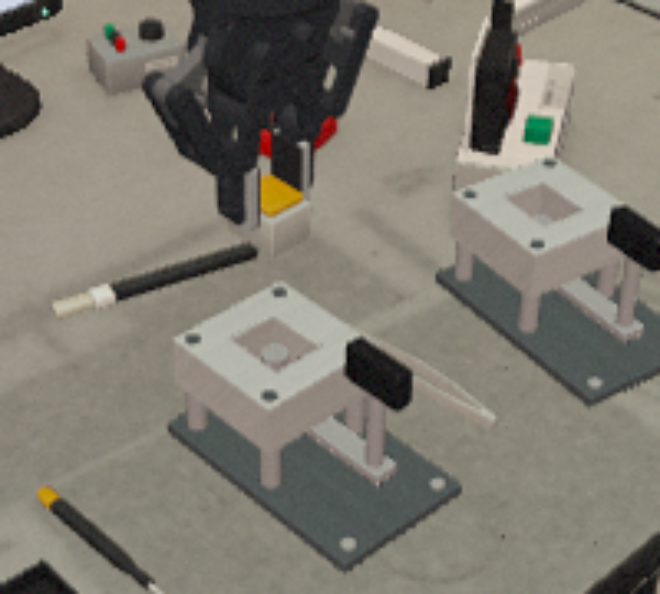

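The relay is held level, at crop (280,215). Now I carry it to the tray.

Emit:
{"api": "play_rows", "payload": {"motion": [[0.011,0.045,0,0,20],[0.011,0.045,0,0,20],[0.011,0.045,0,0,20],[0.011,0.045,0,0,20],[0.012,0.046,0,0,20]]}}

```text
time: 8.78
tool_pos: [0.4676, 0.3515, 0.149]
tcp_rot: [-0.022, -3.139, 0.003]
wrist_force: [0.6, -0.2, -0.7]
width: 0.309
```

Emit:
{"api": "play_rows", "payload": {"motion": [[0,0,0.03,0,20],[0,0,0.03,0,20],[0,0,0.03,0,20],[0,0,0.03,0,20],[0,0,0,0,20]]}}

```text
time: 9.4
tool_pos: [0.4654, 0.3484, 0.0265]
tcp_rot: [-0.022, -3.134, 0.008]
wrist_force: [0.2, 0.4, 0.1]
width: 0.315
```

Emit:
{"api": "play_rows", "payload": {"motion": [[0,0,0.004,0,20],[0,0,0.003,0,20],[0,0,0,0,20],[0,0,0,0,20]]}}

```text
time: 9.9
tool_pos: [0.4696, 0.3512, 0.0245]
tcp_rot: [0.022, 3.14, 0.001]
wrist_force: [0.2, 0.1, 0.1]
width: 0.318
```

Emit:
{"api": "play_rows", "payload": {"motion": [[0,0,0.002,0,20],[0,0,0.002,0,20],[0,0,0.002,0,20],[0,0,0,0,20],[0,0,0,0,20]]}}

```text
time: 10.52
tool_pos: [0.4691, 0.3509, 0.0177]
tcp_rot: [-0.022, -3.141, 0.0]
wrist_force: [-0.1, 0.5, 0.0]
width: 0.316
```

Emit:
{"api": "play_rows", "payload": {"motion": [[0,0,0.001,0,20],[0,0,0.001,0,20],[0,0,0,0,20],[0,0,0,0,20]]}}

```text
time: 11.02
tool_pos: [0.4693, 0.351, 0.0167]
tcp_rot: [0.022, 3.141, 0.0]
wrist_force: [-1.9, -1.8, 4.3]
width: 0.318
```

The upward force of 4.3 N at the expected height means the relay is on the tray floor. I release it gently and go up.

Emit:
{"api": "play_rows", "payload": {"motion": [[0,0,0,0,32],[0,0,0,0,40],[0,0,0,0,50],[0,0,0,0,50],[0,0,-0.015,0,50]]}}

```text
time: 11.65
tool_pos: [0.4679, 0.3501, 0.0298]
tcp_rot: [-0.022, -3.139, 0.003]
wrist_force: [-0.9, 0.0, -0.1]
width: 0.585
```

Emit:
{"api": "play_rows", "payload": {"motion": [[0,0,-0.03,0,50],[0,0,-0.05,0,50],[-0.03,-0.04,-0.03,0,50],[-0.03,-0.05,0,0,50],[0,0,0,0,50]]}}

```text
time: 12.28
tool_pos: [0.5304, 0.2575, 0.143]
tcp_rot: [0.029, 3.138, 0.001]
wrist_force: [-0.5, 1.0, -0.5]
width: 0.586
```

```bash
python3 - <<'E'
from h import *
go([.4716,.3513,.12])
t=np.ascontiguousarray(read_camera('top')[:,:,::-1])
im=read_camera('scene')[:,:,::-1]; cv2.imwrite('pics/s6.png',cv2.resize(im[260:420,160:360],None,fx=3.5,fy=3.5))
h,s,v=cv2.split(cv2.cvtColor(t,cv2.COLOR_BGR2HSV))
amber=((s>90)&(h>8)&(h<30)&(v>100)).astype(np.uint8)*255
print(blob("top",amber,(190,235,252,295),.03)[1:])
E
```

```text
t 12.28 pos [0.5304 0.2575 0.143 ] F [-0.5  1.  -0.5] w 0.586
tool axes x [-0.9998  0.0183 -0.0033] y [1.830e-02 9.998e-01 4.000e-04] z [ 3.3e-03  4.0e-04 -1.0e+00]
shift now [0.0605 0.0927 0.0228] after turn [0.0605 0.0927 0.0228]
((0.4687, 0.3521), array([0.029 , 0.0216]), 1.4, 97.5)
```

View pics/s6.png

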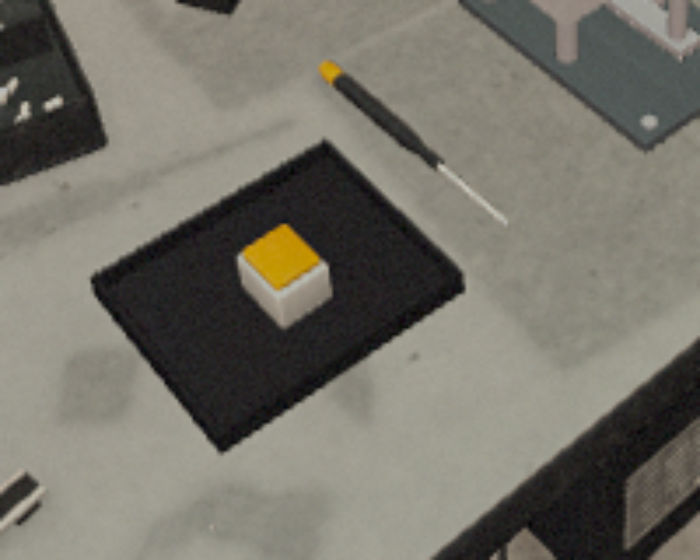

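The relay stands upright on the tray floor at crop (285,275), about 3 mm from the tray centre, and the gripper is clear.

```bash
python3 -c "
from workcell import *
print(finish_job())"
```

```text
the job is handed in; nothing more can be done
None
```

I lifted the loaded nest's handle about 20 mm, until the force rose from about 6 to 12 N, which I took as the stop. That raised the relay upright and proud of the deck. I let go of the handle, gripped the relay by its 28 mm sides and set it down in the black tray, then handed in about 12.3 s into the 48 s limit.

- **Last checks:** the relay stands upright about 3 mm from the tray's centre. I felt it touch the tray floor at the expected height (4.3 N upward) before opening the jaws. The gripper is open and clear, with wrist force near zero. The largest wrist force I read was about 15 N.
- **Disagreement:** the scene camera put the raised relay's cap about 4 mm in x from the deck centre found in the top view. The grasp closed at the right width for the relay all the same. No check failed.

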